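# Bring the next case pan down the slide

### The job

Bring the next case down the sloped pan slide. First take the empty pan away from the end stop and nest it squarely in the stack of pans of its own shape; only then draw the hold-back bolt out and push the loaded pan, without lifting it off the slide, down until it rests against the end stop with its contents still in it. Finally push the bolt fully home again behind it, and leave everything else where it stands.

Things in the scene. Friction and masses are not known exactly. Their poses are not given: they have to be found in the camera images.
- slide: aluminium pan slide, fixed, 400 mm long, too shallow (9 deg) for pans to slide unpushed. Origin: middle of the deck's upper face, 55 mm over the bench; x downhill along the deck (-200 to +200 mm), z square to it, y across (bolt on the -y side, towards the robot). Guides 14 mm high, faces at y -29.5 and +29.5 mm, 4 mm thick. Bolt housing: x 2 to 38, y -38 to -66 mm, top 39 mm over the deck
- stop_face (a point): middle of the end stop's face, 30 mm over the deck, at slide x +190 mm; axes as the slide. The stop is two steel cheeks with rubber buffers, 38 mm high. A pan resting against it has its origin at slide x +125 mm
- bolt (a joint): hold-back bolt sliding across the deck. 0: home, its bar (slide x +16 to +24 mm, 18.5 to 34.5 mm over the deck) reaches over the channel to y +4 mm and bars the way. +0.046: fully drawn towards slide -y, bar clear of the channel. About 1.5 N friction; stays where it is left
- bolt_grip (a point): top of the bolt's black upright grip plate, 12 mm thick (along slide y), 30 mm wide (along slide x), from 19 to 69 mm over the deck; pinch its thickness. Moves with the bolt: slide x +20 mm, y -92 mm when home, -138 mm when drawn; 20 mm free between plate and housing when home. Axes as the slide
- empty_pan: empty grey plastic pan 130 x 68 x 46 mm at the slide's end stop, 0.12 kg. Origin: centre of its underside; x along the length, z up. From 26 to 46 mm high an upright rim band 130 x 68 mm, 2.5 mm thick, to grip across the 68 mm; below, the body is 4 mm further in and tapers to 112 x 50 mm. Nested, its band rests on the other's rim: origin 20 mm over the other's, lengths parallel (either way round)
- loaded_pan: the same pan, loaded, waiting higher up on the slide behind the bolt (0.19 kg in all; the mass varies by a third). Origin and axes as the empty pan's; x points downhill.
- orange_bite: orange silicone bite block, 28 x 58 x 19 mm, loose in the loaded pan; origin at the centre of its underside
- silicone_key: cream silicone key, 27 x 36 x 18 mm, loose in the loaded pan; origin at the centre of its underside
- square_pans: another stack, of three square pans 96 x 96 mm, 86 mm high in all: not the place for the empty pan. Origin: centre of its underside
- liquid_bottle: white bottle, 59 mm across, 156 mm high, a bystander; origin at the centre of its underside
- dropper_bottle: small dropper bottle with a conical tip, 35 mm across, 100 mm high, a bystander; origin at the centre of its underside
- polisher_box: small flat box, 46 x 68 x 21 mm, a bystander; origin at the centre of its underside
- pan_stack: stack of two empty nested pans, each of the same shape as the empty pan, on the bench (0.35 kg); the empty pan goes into the upper one. Origin: centre of the stack's underside, x along the 130 mm length, z up; the upper pan's rim is 66 mm over it. With the empty pan nested, that pan's origin is 40 mm over this one. This stack and the square pans may have changed places
There are look-alikes about, which are no part of the job. Leave any blue look-alike of the orange_bite alone.

How it is judged:
By the outcome, as a careful person would: the job done as asked, in the order asked, and still so for the second after the job is handed in, with the robot touching nothing.
It also fails if it takes over 72 s, if anything falls off the work surface, if the arm or the gripper's body presses on something with over 40 N, if the wrist force passes 120 N, or if a joint passes its speed limit or range.

### The arm

A 7-joint arm with a two-finger parallel gripper is mounted at the origin on a cart in front of the work surface, level with it; the furniture and walls round the work are solid. World frame = base frame: x ahead of the robot, y to its left, z up, the work surface at z = 0. Lengths are in mm, angles in rad, forces in N, time in s.
With the tool pointing down it reaches from about 400 to 875 mm from the base axis. Payload 19.3 kg.
Tool frame: the origin (TCP) lies at the very end of the fingers, on their centre line; the grasp point (between the pads) lies 19 mm behind it (grip_point_offset is the z of the grasp point in the tool frame, in mm); z points along the fingers, x is the direction in which the jaws open and shut, and the axes are right-handed (so a half turn about z gives the same grasp; the last joint's range is limited). The gripper opens to 85 mm and grips with 20 to 120 N. Pads are 22 mm wide; open, the fingers measure 114 mm over their backs; the gripper's body (76 mm by 85 mm) begins 54 mm behind the grasp point. The pads swing forward as they close: fully open they stand 13 mm farther back than shut.
Start: joints at [1.264, 0.521, -0.036, 1.599, 0.021, 1.021, -0.113], TCP at [146.593, -607.557, 231.291] pointing down, gripper open.
Joint ranges: [-2.91, 2.91], [-0.3, 2.13], [-1.5, 1.42], [0.17, 2.43], [-1.26, 4.41], [0.16, 1.93], [-2.52, 2.52]. Speed limits (rad/s): [1.89, 1.89, 2.39, 2.39, 3.01, 3.01, 3.01].

### API

Orientations are given as a 3x3 rotation matrix whose columns are the frame's x, y, z axes.
In Python, from workcell import movep, movel, goto_joints, open_gripper, clamp, wait, inverse_kinematics, read_state, camera, PlanningError, finish_job, grip_point_offset gives the robot as it stands. Calls block until the motion is done:
- movep(position, orientation): joint-space move of the TCP to a pose.
- movel(position, frame=None, max_speed=150, guard=None): straight line of the TCP; frame=None keeps the orientation; max_speed is the mean speed in mm/s. With guard (N) it stops when the force on the tool has changed by that much, and returns True; else False.
- goto_joints(angles): joint-space move.
- open_gripper() and clamp(): open the fingers fully, or close them until they stop; the grip force is fixed at half the most.
- wait(seconds).
- inverse_kinematics(position, orientation): joint angles nearest the present ones, or None.
- read_state(): the state.
- camera(name): name is "scene" or "top"; returns a dict with "image" (384x512x3 uint8, blue, green, red), "range_z" (384x512 float32, mm along the optical axis (not along the pixel's ray), 0 where there is no reading), "fx", "fy", "cx", "cy" (pixels), "dist_coeffs" ([k1, k2, p1, p2, k3] as OpenCV has them; the pictures are not rectified), "cam_to_world" (4x4, takes a point from camera to world coordinates). Camera axes: x right, y up, looking along -z (the intrinsics and any distortion apply to the point x, -y, -z); pixel columns grow to the right and rows downward; lengths in mm; the calibration is good to about 2 mm. A picture is of the moment at which its call begins.
A pose or a line that the arm cannot do raises PlanningError and nothing moves.
- finish_job(): hands the job in, once; it reports no verdict.
The state is a dict: "time": time; "qpos": joint angles; "qvel": joint speeds; "joint_efforts": joint torques, N m; "eef_pos": TCP position; "tool_rot": TCP orientation; "ft_force": force on the tool from outside, world axes, zero at the start; "torque": the same for the moment, N m; "finger_gap": finger opening in mm.
Only numpy, scipy, OpenCV 4.12 (cv2) and the standard library are available. Lean on these libraries where they do the work, as an engineer would, in place of code of your own. Each camera call takes 0.05 s, during which the arm holds its last target.

## Working session

There is one attempt and no reset: what is moved stays moved. The work goes in short steps, each a Python script; the robot and the scene stay as the last script left them, time stands still between calls to the robot, and variables do not carry over. Pictures are saved under pics/ and viewed, and the job is handed in when it is done.

```bash
ls; mkdir -p pics; python3 - <<'E'
from workcell import *
import cv2,numpy as np,pickle
s=read_state();print(s['time'],s['eef_pos'],s['tool_rot'],s['finger_gap'],grip_point_offset)
for n in('scene','top'):
    c=camera(n);pickle.dump(c,open(f'pics/{n}0.pkl','wb'));cv2.imwrite(f'pics/{n}0.png',c['image']);print(n,c['fx'],c['fy'],c['cx'],c['cy'],c['dist_coeffs'],np.round(c['cam_to_world'],3))
E
```

```text
pics
0.0 [ 146.48765804 -607.24355185  230.72950105] [[ 2.34537862e-01 -9.72106916e-01 -3.66587068e-04]
 [-9.72106321e-01 -2.34538126e-01  1.08098123e-03]
 [-1.13680797e-03  1.02830581e-04 -9.99999349e-01]] 85.3148977199039 -18.700000000000003
scene 368.93300047827006 368.93300047827006 255.44133266883364 196.27786078885927 [-0.11832604  0.          0.          0.          0.        ] [[-9.11000e-01  1.95000e-01 -3.64000e-01  1.84336e+02]
 [-4.13000e-01 -4.74000e-01  7.78000e-01  8.91462e+02]
 [-2.10000e-02  8.59000e-01  5.12000e-01  6.36152e+02]
 [ 0.00000e+00  0.00000e+00  0.00000e+00  1.00000e+00]]
top 353.24217618553706 353.24217618553706 251.54399819354296 191.79813129097136 [-0.07639892  0.          0.          0.          0.        ] [[ 2.40000e-02  9.86000e-01 -1.65000e-01  3.97874e+02]
 [-1.00000e+00  2.30000e-02 -3.00000e-03  7.88450e+01]
 [ 1.00000e-03  1.65000e-01  9.86000e-01  1.05604e+03]
 [ 0.00000e+00  0.00000e+00  0.00000e+00  1.00000e+00]]
```

View pics/top0.png

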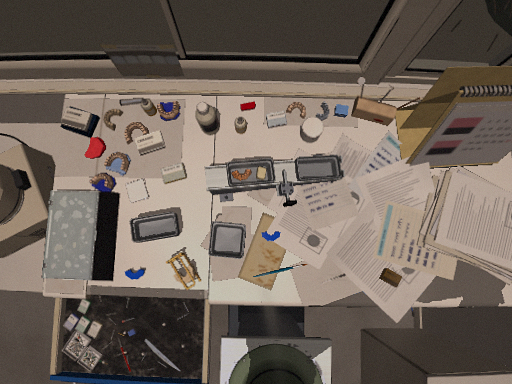

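View pics/scene0.png

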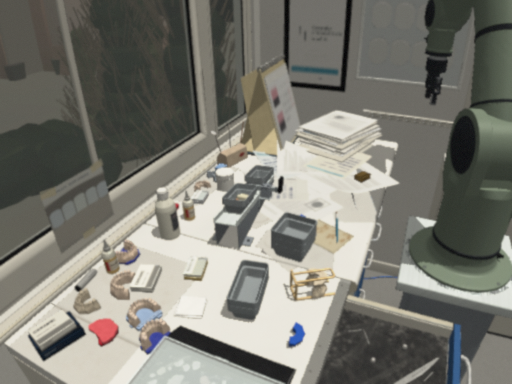

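The top view shows the slide between about (206,178) and (342,165), with the loaded pan at (250,172), the empty pan at (318,167) and the bolt grip at (290,200). The long-pan stack is at (156,225) and the square pans at (228,238). Next I'll measure these from the depth data.

```bash
cat > h.py <<'E'
import cv2,numpy as np,pickle
def cloud(c):
    h,w=c['range_z'].shape
    u,v=np.meshgrid(np.arange(w),np.arange(h))
    K=np.array([[c['fx'],0,c['cx']],[0,c['fy'],c['cy']],[0,0,1]])
    p=cv2.undistortPoints(np.stack([u.ravel(),v.ravel()],1).astype(float)[:,None],K,np.array(c['dist_coeffs']))[:,0]
    z=c['range_z'].ravel()
    P=np.stack([p[:,0]*z,-p[:,1]*z,-z,np.ones_like(z)],1)@np.array(c['cam_to_world']).T
    P=P[:,:3].reshape(h,w,3); P[c['range_z']==0]=np.nan
    return P
E
python3 - <<'E'
from h import *
np.set_printoptions(suppress=True,linewidth=180,precision=0)
c=pickle.load(open('pics/top0.pkl','rb'));P=cloud(c)
im=c['image']
cv2.imwrite('pics/t_slide.png',cv2.resize(im[140:220,195:355],None,fx=5,fy=5,interpolation=cv2.INTER_CUBIC))
cv2.imwrite('pics/t_stack.png',cv2.resize(im[195:265,120:260],None,fx=5,fy=5,interpolation=cv2.INTER_CUBIC))
z=np.nan_to_num(P[...,2])
cv2.imwrite('pics/t_z.png',cv2.resize(np.clip(z[140:270,120:360]*1.6,0,255).astype(np.uint8),None,fx=3.3,fy=3.3,interpolation=cv2.INTER_NEAREST))
s=pickle.load(open('pics/scene0.pkl','rb'))
cv2.imwrite('pics/s_slide.png',cv2.resize(s['image'][155:325,200:330],None,fx=3.5,fy=3.5,interpolation=cv2.INTER_CUBIC))
for (u,v) in [(180,260),(280,250),(208,184),(340,158),(290,205),(290,170)]: print(u,v,P[v,u])
E
```

```text
180 260 [367. 278.  52.]
280 250 [402.  -6.   1.]
208 184 [579. 204.  85.]
340 158 [ 670. -174.   62.]
290 205 [524. -25.  91.]
290 170 [633. -29.  51.]
```

View pics/t_slide.png

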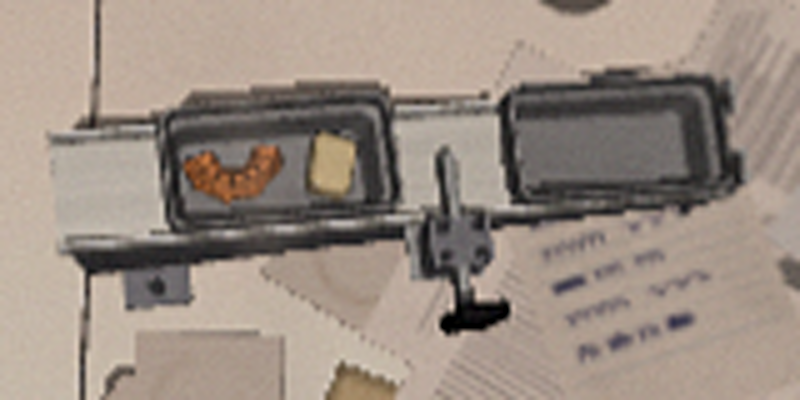

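View pics/t_stack.png

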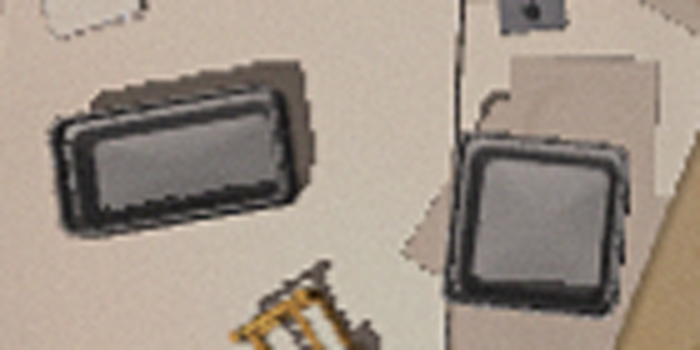

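View pics/t_z.png

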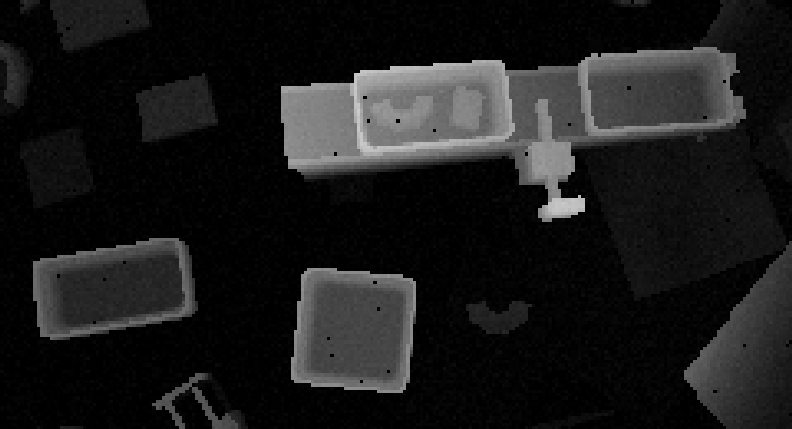

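View pics/s_slide.png

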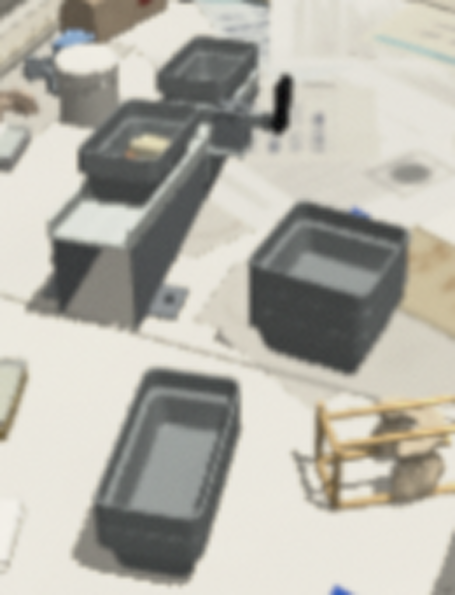

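```bash
cat >> h.py <<'E'
from scipy.optimize import minimize
def fit_rect(p,L=130,W=68,t=2.5):
    # p Nx2 ring points; find cx,cy,yaw, points should lie on the band ring (mid-line rect)
    (cx,cy),(a,b),ang=cv2.minAreaRect(p.astype(np.float32))
    q=cv2.boxPoints(((cx,cy),(a,b),ang)); e=[q[1]-q[0],q[2]-q[1]]; e=max(e,key=np.linalg.norm)
    def cost(s):
        c_,s_=np.cos(s[2]),np.sin(s[2]); d=p-s[:2]
        X=np.abs(d[:,0]*c_+d[:,1]*s_)-(L-t)/2; Y=np.abs(-d[:,0]*s_+d[:,1]*c_)-(W-t)/2
        o=np.hypot(np.maximum(X,0),np.maximum(Y,0))+np.maximum(np.minimum(np.maximum(X,Y),0)*-1,0)
        return np.sum(np.minimum(o,4)**2)
    r=minimize(cost,[cx,cy,np.arctan2(e[1],e[0])],method='Nelder-Mead',options=dict(xatol=1e-3,fatol=1e-2,maxiter=2000))
    return r.x,np.sqrt(r.fun/len(p)),(a,b)
E
python3 - <<'E'
from h import *
np.set_printoptions(suppress=True,linewidth=180,precision=2)
for n in('top','scene'):
    c=pickle.load(open(f'pics/{n}0.pkl','rb'));P=cloud(c);Q=P.reshape(-1,3);Q=Q[~np.isnan(Q[:,0])]
    b=Q[(Q[:,0]>350)&(Q[:,0]<700)&(abs(Q[:,1])<300)&(abs(Q[:,2])<8)];print(n,'bench z',np.median(b[:,2]))
    # stack
    for (cx,cy,L,W,zl,zh,R) in[(470,250,130,68,60,74,90),(440,80,96,96,80,94,70)]:
        m=(np.hypot(Q[:,0]-cx,Q[:,1]-cy)<R)&(Q[:,2]>zl)&(Q[:,2]<zh)
        if m.sum()<20:print('few');continue
        print('stack',m.sum(),*fit_rect(Q[m][:,:2],L,W),'z',np.percentile(Q[m][:,2],[10,50,90]))
    # guides / deck: deck plane
    m=(Q[:,0]>570)&(Q[:,0]<690)&(Q[:,1]<225)&(Q[:,1]>-200)&(Q[:,2]>20)&(Q[:,2]<100)
    D=Q[m]; 
    np.save(f'pics/{n}_sl.npy',D);print(len(D))
E
```

```text
top bench z 1.593411419837821
stack 150 [455.79 250.01   1.41] 3.2197755596465245 (175.4249725341797, 75.3586654663086) z [62.5  66.92 70.73]
stack 53 [426.93 146.23  -0.08] 0.9700858212665208 (102.03077697753906, 37.833396911621094) z [84.35 86.52 88.  ]
3493
scene bench z -1.088363641517617
stack 211 [439.23 255.14   1.49] 2.7374006680799123 (175.58523559570312, 77.84774780273438) z [61.01 64.47 71.42]
stack 69 [422.27 111.33  -0.08] 3.384077034023563 (102.19593811035156, 43.47130584716797) z [80.91 82.57 84.32]
1782
```

```bash
python3 - <<'E'
from h import *
np.set_printoptions(suppress=True,linewidth=180,precision=2)
for n in('top','scene'):
    c=pickle.load(open(f'pics/{n}0.pkl','rb'));P=cloud(c)
    boxes=dict(top=[(125,205,188,248),(205,215,250,262)],scene=[(222,255,275,320),(268,208,320,262)])[n]
    for (u0,v0,u1,v1),L,W,z in zip(boxes,(130,96),(68,96),(66,86)):
        Q=P[v0:v1,u0:u1].reshape(-1,3);Q=Q[~np.isnan(Q[:,0])]
        bz=0
        m=(Q[:,2]>z-5)&(Q[:,2]<z+7); R=Q[m][:,:2]
        # drop isolated
        med=np.median(R,0); R=R[np.hypot(*(R-med).T)<85]
        print(n,len(R),*fit_rect(R,L,W),np.median(Q[m][:,2]))
    Q=P.reshape(-1,3);Q=Q[~np.isnan(Q[:,0])]
    # deck visible regions
    if n=='top':
        reg=[(210,165,223,182),(279,165,284,178),(290,163,294,176)]
    else: reg=[(218,218,238,226)]
    A=np.concatenate([P[a[1]:a[3],a[0]:a[2]].reshape(-1,3) for a in reg]);A=A[~np.isnan(A[:,0])]
    k=np.linalg.lstsq(np.c_[A[:,:2],np.ones(len(A))],A[:,2],rcond=None)[0]
    if n=='top':
        for it in range(5):
            r=A[:,2]-np.c_[A[:,:2],np.ones(len(A))]@k;g=abs(r)<4
            k=np.linalg.lstsq(np.c_[A[g][:,:2],np.ones(g.sum())],A[g][:,2],rcond=None)[0]
        print('plane',k,'slope deg',np.degrees(np.arctan(np.hypot(*k[:2]))),'downhill yaw',np.arctan2(-k[1],-k[0]),g.sum(),len(A),r[g].std())
E
```

```text
top 157 [457.39 357.09  -1.37] 1.1295241424965519 (69.1204605102539, 131.25674438476562) 65.69169358898966
top 143 [426.7  146.06  -0.08] 0.9678388220627138 (96.14937591552734, 96.45560455322266) 86.1986043437646
plane [-0.03  0.16 69.39] slope deg 8.958351713634357 downhill yaw -1.4066159062573915 287 338 1.430860090999874
scene 223 [456.93 356.35  -1.38] 1.1536680264453094 (68.74409484863281, 132.31932067871094) 63.846918759073105
scene 144 [425.02 145.7    1.49] 1.298457317927592 (99.5619888305664, 97.3193130493164) 83.30647505423872
```

```bash
cat >> h.py <<'E'
def slideR(psi,t=np.radians(9)):
    x=np.array([np.cos(psi)*np.cos(t),np.sin(psi)*np.cos(t),-np.sin(t)]);y=np.array([-np.sin(psi),np.cos(psi),0])
    return np.stack([x,y,np.cross(x,y)],1)
E
python3 - <<'E'
from h import *
np.set_printoptions(suppress=True,linewidth=180,precision=3)
for n in('top','scene'):
    c=pickle.load(open(f'pics/{n}0.pkl','rb'));P=cloud(c)
    psi=-1.40;o=np.array([620,20,55.])
    for it in range(3):
        R=slideR(psi);S=(P-o)@R
        out=[]
        if n=='top':
            d=np.concatenate([S[a[1]:a[3],a[0]:a[2],2].ravel() for a in [(210,165,223,182),(279,165,284,178),(290,163,294,176)]]);d=d[~np.isnan(d)];zd=np.median(d)
            bx=[(225,152,275,190),(293,150,342,184)]
        else:
            bx=[(220,178,262,215),(242,162,276,190)]
        for a in bx:
            Q=S[a[1]:a[3],a[0]:a[2]].reshape(-1,3);Q=Q[~np.isnan(Q[:,0])]
            m=(Q[:,2]>zd+46-6)&(Q[:,2]<zd+46+6)
            p=Q[m];
            p=p[np.hypot(*(p[:,:2]-np.median(p[:,:2],0)).T)<85]
            f=fit_rect(p[:,:2]);out.append(f[0]);
            print(n,len(p),*f,'z',np.median(p[:,2])-zd,'deck',zd)
        dd=out[1][:2]-out[0][:2]; print('line',np.linalg.norm(dd),np.arctan2(dd[1],dd[0]))
        psi+=np.arctan2(dd[1],dd[0])
    w=o+R@np.array([*out[1][:2],zd]);w0=o+R@np.array([*out[0][:2],zd]);print('psi',psi,'empty origin',w,'loaded',w0)
    so=w-R@np.array([125,0,0]);print('slide origin by empty',so)
    S=(P-so)@R
    # bolt grip & stops & deck ends
    m=(S[...,2]>55)&(abs(S[...,0])<60)&(S[...,1]<-60)&(S[...,1]>-200)
    g=S[m];print('grip',len(g),g.min(0),g.max(0),np.median(g,0))
    m=(abs(S[...,2])<10)&(abs(S[...,1])<25)&(abs(S[...,0])<300);g=S[m];print('deck x range',np.percentile(g[:,0],[0,1,50,99,100]),'z',np.median(g[:,2]))
    for lo,hi in((-190,-110),(-40,-5),(45,55)):
        m=(abs(S[...,2]-13)<5)&(S[...,0]>lo)&(S[...,0]<hi)&(abs(S[...,1])<45);g=S[m];print('guides',lo,[ (len(q),np.median(q),q.min(),q.max()) for q in (g[g[:,1]<0,1],g[g[:,1]>0,1]) if len(q)])
E
```

```text
top 171 [-73.604   3.488  -0.022] 1.0553411546426172 (69.56759643554688, 129.4375457763672) z 45.05152808960963 deck 1.6944303904210236
top 168 [123.855  -4.139  -0.044] 1.0920409147922348 (68.97322082519531, 137.5214385986328) z 44.88428721043295 deck 1.6944303904210236
line 197.60567440580394 -0.03860556985473259
top 172 [-73.688   0.956   0.017] 1.0530305309329147 (129.43701171875, 69.57477569580078) z 45.157344945077796 deck 1.6099571965959745
top 168 [123.917   0.867  -0.006] 1.0927346600982184 (68.96300506591797, 137.52259826660156) z 44.92887691531344 deck 1.6099571965959745
line 197.6046395274593 -0.00045125657091902433
top 172 [-73.689   0.927   0.017] 1.05303605957278 (129.43704223632812, 69.5748291015625) z 45.15875216860476 deck 1.6088234038278786
top 168 [123.917   0.926  -0.006] 1.0927356353191322 (68.96286010742188, 137.52259826660156) z 44.92915585809187 deck 1.6088234038278786
line 197.60562153521 -2.872391506684692e-06
psi -1.439059698817158 empty origin [ 637.028 -101.458   37.204] loaded [611.391  92.023  68.116]
slide origin by empty [620.811  20.933  56.758]
gri
[... 1436 characters left out ...]
438166316748708
scene 108 [-72.391  -1.251   0.017] 1.590753375571829 (134.29727172851562, 67.81029510498047) z 42.4938516593944 deck 1.6088234038278786
scene 63 [54.594 -1.253  0.014] 2.96013523382345 (150.00474548339844, 67.03910827636719) z 42.28737930400667 deck 1.6088234038278786
line 126.98421140863974 -1.2471950129170463e-05
psi -1.4415940062208292 empty origin [625.738 -33.883  48.049] loaded [609.579  90.492  67.913]
slide origin by empty [609.83   88.549  67.603]Traceback (most recent call last):
  File "<stdin>", line 28, in <module>
    return umr_minimum(a, axis, None, out, keepdims, initial, where)
ValueError: zero-size array to reduction operation minimum which has no identity
```

```bash
cat >> h.py <<'E'
PSI=-1.439; O=np.array([620.,20.2,55.]); RS=slideR(PSI)
def S2W(x,y,z): return O+RS@np.array([x,y,z],float)
def tool(Rf,sgn): # tool z = -frame z, tool x = sgn*frame y
    x=sgn*Rf[:,1]; z=-Rf[:,2]; return np.stack([x,np.cross(z,x),z],1)
STK=np.array([457.2,356.7,0.]); SYAW=-1.375
RK=slideR(SYAW,0.)
E
python3 - <<'E'
from h import *
from workcell import *
np.set_printoptions(suppress=True,linewidth=180,precision=2)
P=cloud(pickle.load(open('pics/top0.pkl','rb'))).reshape(-1,3);P=P[~np.isnan(P[:,0])]
r=np.hypot(P[:,0],P[:,1]);a=np.degrees(np.arctan2(P[:,1],P[:,0]))
for a0 in range(-80,50,10):
    print(a0,[float(np.round(np.max(P[(a>=a0)&(a<a0+10)&(r>r0)&(r<r0+100),2],initial=0))) for r0 in(400,500,600,700,800)])
for sg in(1,-1):
    T=tool(RS,sg);K=tool(RK,sg)
    for n,p,R in[('above',S2W(125,0,110),T),('pick',S2W(125,0,16),T),('lift',S2W(125,0,16)+[0,0,90],T),('stk hi',STK+[0,0,180],K),('stk',STK+[0,0,56],K),('bolt',S2W(20,-92,45),T),('boltd',S2W(20,-140,45),T),('push0',S2W(-165,0,26),T),('push1',S2W(49,0,26),T)]:
        q=inverse_kinematics(p,R);print(sg,n,p,q if q is None else np.array(q))
E
```

```text
-80 [0.0, 0.0, 0.0, 3.0, 0.0]
-70 [9.0, 5.0, 71.0, 114.0, 0.0]
-60 [12.0, 25.0, 118.0, 117.0, 116.0]
-50 [32.0, 81.0, 116.0, 118.0, 116.0]
-40 [26.0, 27.0, 80.0, 162.0, 367.0]
-30 [59.0, 46.0, 32.0, 218.0, 367.0]
-20 [62.0, 18.0, 86.0, 27.0, 152.0]
-10 [24.0, 125.0, 97.0, 70.0, 63.0]
0 [26.0, 118.0, 119.0, 101.0, 34.0]
10 [90.0, 126.0, 128.0, 158.0, 160.0]
20 [89.0, 90.0, 86.0, 27.0, 38.0]
30 [56.0, 71.0, 70.0, 34.0, 37.0]
40 [56.0, 69.0, 69.0, 41.0, 42.0]
1 above [ 638.49 -119.25  144.09] [ 0.56  0.76 -0.64  1.53  0.32  1.01  0.01]
1 pick [ 636.55 -104.67   51.25] [ 0.53  0.87 -0.62  1.59  0.41  0.86 -0.06]
1 lift [ 636.55 -104.67  141.25] [ 0.55  0.76 -0.65  1.55  0.33  1.   -0.02]
1 stk hi [457.2 356.7 180. ] [ 0.02  0.85 -1.28  1.73  0.86  1.24 -1.28]
1 stk [457.2 356.7  56. ] [-0.15  0.88 -0.94  1.81  0.89  0.93 -1.3 ]
1 bolt [532.32 -18.45  96.32] [ 0.47  0.66 -0.63  1.9   0.33  0.72 -0.17]
1 boltd [484.74 -24.76  96.32] [ 0.49  0.6  -0.61  2.02  0.28  0.65 -0.13]
1 push0 [599.12 177.72 106.49] [ 0.15  0.76 -0.69  1.69  0.41  0.82 -0.53]
1 push1 [626.89 -31.81  73.01] [ 0.46  0.83 -0.67  1.65  0.43  0.85 -0.19]
-1 above [ 638.49 -119.25  144.09] [-0.05  0.72  0.35  1.57 -0.45  0.99 -2.51]
-1 pick [ 636.55 -104.67   51.25] [-0.    0.82  0.24  1.62 -0.45  0.81 -2.51]
-1 lift [ 636.55 -104.67  141.25] [-0.08  0.72  0.37  1.59 -0.47  0.98 -2.52]
-1 stk hi [457.2 356.7 180. ] [ 0.02  0.85 -1.28  1.73  0.86  1.24  1.86]
-1 stk [457.2 356.7  56. ] [ 0.01  1.09 -1.28  1.8   1.14  1.21  1.69]
-1 bolt [532.32 -18.45  96.32] [-0.23  0.62  0.35  1.94 -0.55  0.72 -2.51]
-1 boltd [484.74 -24.76  96.32] [-0.19  0.56  0.29  2.06 -0.53  0.65 -2.5 ]
-1 push0 [599.12 177.72 106.49] [-0.96  1.1   1.22  1.75 -1.25  1.29 -2.35]
-1 push1 [626.89 -31.81  73.01] [-0.2   0.78  0.37  1.69 -0.58  0.83 -2.52]
```

```bash
python3 - <<'E'
from h import *
from workcell import *
np.set_printoptions(suppress=True,linewidth=180,precision=2)
T=tool(RS,1)
movep([480,-230,310],T)
movep(S2W(125,0,120),T);print(read_state()['time'])
c=camera('scene');cv2.imwrite('pics/a1.png',cv2.resize(c['image'][60:260,180:380],None,fx=3,fy=3))
b=movel(S2W(125,0,60),max_speed=150)
b=movel(S2W(125,0,17),max_speed=60,guard=10);s=read_state();print(b,s['time'],RS.T@(s['eef_pos']-O),s['ft_force'])
c=camera('scene');cv2.imwrite('pics/a2.png',cv2.resize(c['image'][120:240,200:320],None,fx=5,fy=5))
c=camera('top');cv2.imwrite('pics/a3.png',cv2.resize(c['image'][120:240,240:360],None,fx=5,fy=5))
E
```

```text
2.9167
False 4.3833 [124.98   0.2   17.25] [ 0.13 -0.31  0.05]
```

View pics/a2.png

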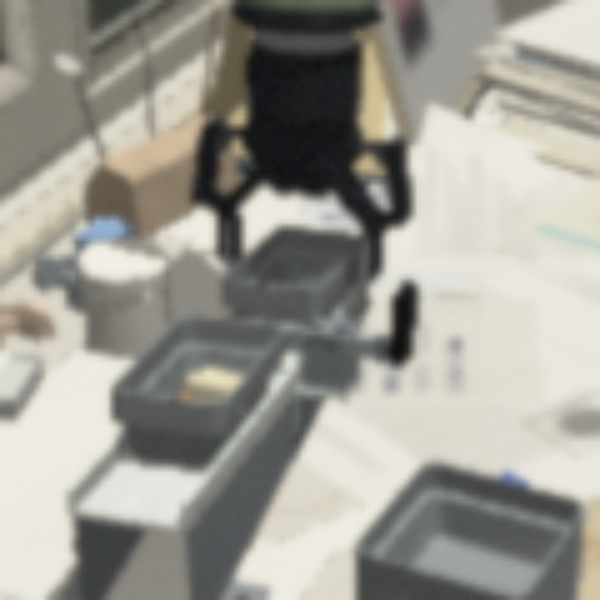

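View pics/a3.png

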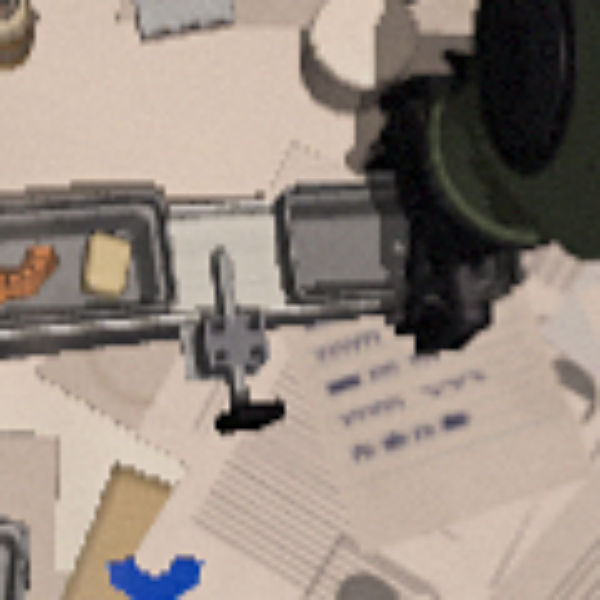

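The fingers straddle the empty pan in the scene view: one at about (230,230) and one at about (375,240). I'll clamp, lift, and carry it to above the stack.

```bash
python3 - <<'E'
from h import *
from workcell import *
np.set_printoptions(suppress=True,linewidth=180,precision=2)
T=tool(RS,1);K=tool(RK,1)
clamp();s=read_state();print('gap',s['finger_gap'],s['time'],s['ft_force'])
movel(S2W(125,0,75),max_speed=80)
s=read_state();print('gap',s['finger_gap'],s['ft_force'])
movep([600,-60,260],T)
movep([457.2,356.7,200],K)
s=read_state();print('gap',s['finger_gap'],s['time'],s['eef_pos'],s['ft_force'])
for n in('top','scene'):
    c=camera(n);pickle.dump(c,open(f'pics/{n}_b.pkl','wb'))
    cv2.imwrite(f'pics/b_{n}.png',cv2.resize(c['image'][140:340,100:340] if n=='scene' else c['image'][150:270,90:270],None,fx=3,fy=3))
E
```

```text
gap 66.65296363333108 4.7917 [-1.93 -0.41  7.24]
gap 66.79051380078697 [ 0.11  0.47 -1.37]
gap 66.99457275190444 8.0083 [458.17 355.62 199.86] [-0.04 -0.23 -0.87]
```

View pics/b_scene.png

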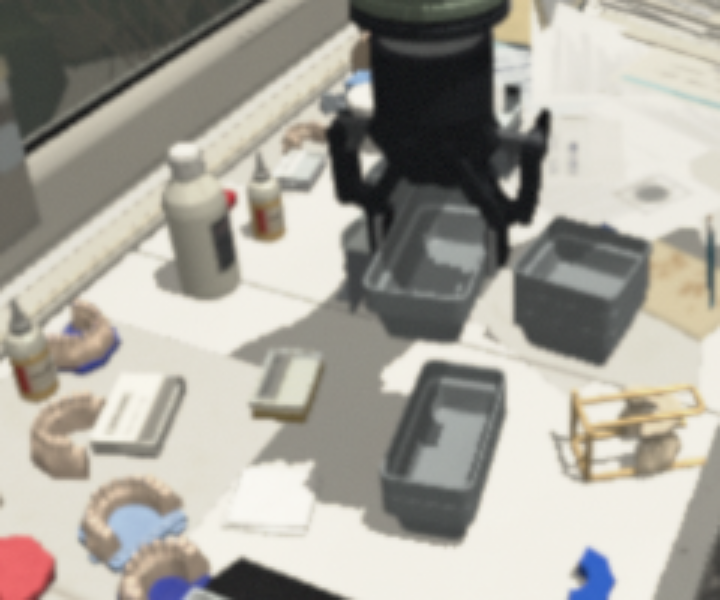

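View pics/b_top.png

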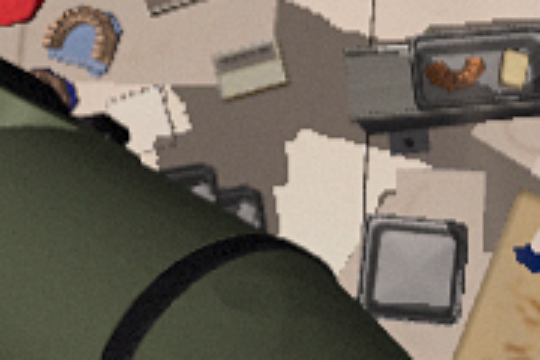

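The pan is held, with its front rim corner near (370,280) in the scene crop, and the stack below it is undisturbed. I'll measure the held rim against the stack in that same camera, so its bias cancels.

```bash
python3 - <<'E'
from h import *
np.set_printoptions(suppress=True,linewidth=180,precision=3)
P=cloud(pickle.load(open('pics/scene_b.pkl','rb')))
for nm,(u0,v0,u1,v1) in dict(held=(215,195,275,258),stack=(222,255,275,325)).items():
    Q=P[v0:v1,u0:u1].reshape(-1,3);Q=Q[~np.isnan(Q[:,0])]
    if nm=='held':
        h=np.histogram(Q[:,2],bins=np.arange(150,290,4));print(dict(zip(h[1].astype(int),h[0])))
        z=226.
    else: z=64.
    for lo,hi in((-5,6),(-3,4)):
        m=(Q[:,2]>z+lo)&(Q[:,2]<z+hi);R=Q[m]
        R=R[np.hypot(*(R[:,:2]-np.array([457,356])).T)<82]
        # tilt check
        k=np.linalg.lstsq(np.c_[R[:,:2]-[457,356],np.ones(len(R))],R[:,2],rcond=None)[0]
        print(nm,len(R),*fit_rect(R[:,:2]),np.median(R[:,2]),k)
E
```

```text
{np.int64(150): np.int64(0), np.int64(154): np.int64(0), np.int64(158): np.int64(0), np.int64(162): np.int64(0), np.int64(166): np.int64(0), np.int64(170): np.int64(0), np.int64(174): np.int64(0), np.int64(178): np.int64(2), np.int64(182): np.int64(364), np.int64(186): np.int64(96), np.int64(190): np.int64(101), np.int64(194): np.int64(97), np.int64(198): np.int64(100), np.int64(202): np.int64(84), np.int64(206): np.int64(161), np.int64(210): np.int64(154), np.int64(214): np.int64(141), np.int64(218): np.int64(146), np.int64(222): np.int64(142), np.int64(226): np.int64(140), np.int64(230): np.int64(35), np.int64(234): np.int64(27), np.int64(238): np.int64(26), np.int64(242): np.int64(26), np.int64(246): np.int64(33), np.int64(250): np.int64(49), np.int64(254): np.int64(72), np.int64(258): np.int64(86), np.int64(262): np.int64(41), np.int64(266): np.int64(48), np.int64(270): np.int64(84), np.int64(274): np.int64(81), np.int64(278): np.int64(72), np.int64(282): np.int64(53)}
held 336 [456.498 355.335   1.758] 1.8816388495946943 (131.01419067382812, 90.5950698852539) 225.74167814747832 [ -0.001  -0.002 225.521]
held 244 [456.607 355.397   1.759] 1.7978979234256391 (129.20143127441406, 90.5950698852539) 226.47687280992568 [ -0.     -0.001 226.204]
stack 261 [456.829 356.287  -1.38 ] 1.1610891615024888 (68.92642211914062, 133.46939086914062) 63.18204158710546 [ 0.     0.001 63.067]
stack 211 [456.928 356.235  -1.382] 1.1750779256252326 (68.92642211914062, 133.46939086914062) 63.67418315626787 [ 0.003  0.001 63.733]
```

```bash
python3 - <<'E'
from h import *
from workcell import *
np.set_printoptions(suppress=True,linewidth=180,precision=2)
s=read_state();print(s['eef_pos'],s['ft_force'])
e=np.array(s['eef_pos'])-[457.2,356.7,200]
t=np.array([458.5,356.5,0])-[e[0],e[1],0]
print(movel(t+[0,0,92],max_speed=100));s=read_state();print(s['eef_pos'],s['ft_force'])
corr=np.array([458.5,356.5])-s['eef_pos'][:2];t[:2]+=corr
r=movel(t+[0,0,70],max_speed=30,guard=8);s=read_state();print(r,s['eef_pos'],s['ft_force'])
if not r:
    r=movel(t+[0,0,54],max_speed=15,guard=8);s=read_state();print(r,s['eef_pos'],s['ft_force'],s['time'])
c=camera('scene');pickle.dump(c,open('pics/scene_c.pkl','wb'))
cv2.imwrite('pics/c.png',cv2.resize(c['image'][180:340,180:320],None,fx=3.7,fy=3.7))
E
```

```text
[458.09 355.69 199.96] [-0.17  0.02 -0.99]
False
[457.88 357.74  92.59] [ 0.25 -0.32 -0.97]
False [458.26 356.37  70.11] [-0.27  0.16 -0.77]
True [458.11 356.27  56.69] [-0.63 -1.78 10.12] 11.0583
```

View pics/c.png

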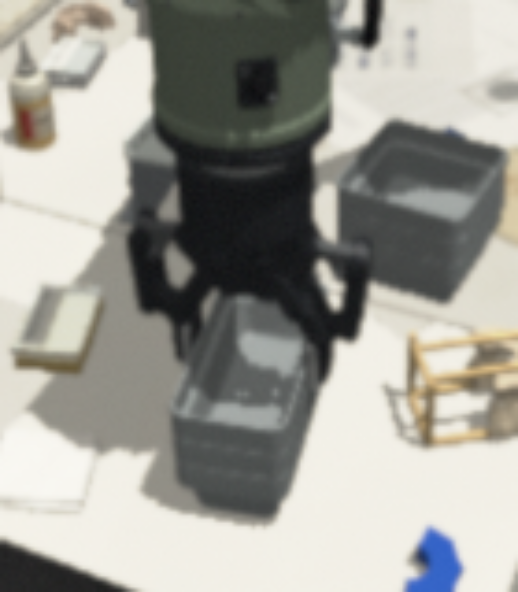

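The guard stopped the descent at TCP 56.7, where seating was expected at 57–58, and the picture shows the bands flush. I'll release, move towards the bolt and check the nest.

```bash
python3 - <<'E'
from h import *
from workcell import *
np.set_printoptions(suppress=True,linewidth=180,precision=3)
T=tool(RS,1)
open_gripper();s=read_state();p=np.array(s['eef_pos'])
movel(p+[0,0,60],max_speed=80); movel(p+[0,0,140],max_speed=200)
movep(S2W(20,-94,150),T);s=read_state();print(s['time'],s['eef_pos'],RS.T@(s['eef_pos']-O))
for n in('top','scene'):
    c=camera(n);pickle.dump(c,open(f'pics/{n}_d.pkl','wb'));P=cloud(c)
    u0,v0,u1,v1=(120,195,195,255) if n=='top' else (215,235,280,320)
    Q=P[v0:v1,u0:u1].reshape(-1,3);Q=Q[~np.isnan(Q[:,0])]
    for z,lo,hi in((86,-6,6),(44,-2,2)):
        m=(Q[:,2]>z+lo)&(Q[:,2]<z+hi);R=Q[m];R=R[np.hypot(*(R[:,:2]-np.array([457,356])).T)<85]
        if len(R)>20:
            k=np.linalg.lstsq(np.c_[R[:,:2]-[457,356],np.ones(len(R))],R[:,2],rcond=None)[0]
            print(n,z,len(R),*fit_rect(R[:,:2]),k)
    cv2.imwrite(f'pics/d_{n}.png',cv2.resize(c['image'][140:340,190:390] if n=='scene' else c['image'][130:270,110:310],None,fx=3,fy=3))
E
```

```text
14.375 [532.573 -33.673 200.011] [ 18.716 -93.748 149.783]
top 86 172 [457.343 357.071  -1.372] 1.0602298335269598 (68.86499786376953, 131.02615356445312) [ 0.    -0.001 85.419]
top 44 433 [480.509 349.212  -1.224] 3.680062111142128 (62.26066970825195, 120.8516845703125) [-0.002 -0.    43.952]
scene 86 253 [456.723 356.198  -1.382] 1.2204336118626393 (68.54725646972656, 132.63995361328125) [ 0.002  0.006 83.32 ]
scene 44 326 [473.007 368.875  -1.441] 3.5850889069034704 (65.45838928222656, 124.29802703857422) [ 0.003  0.004 43.309]
```

View pics/d_scene.png

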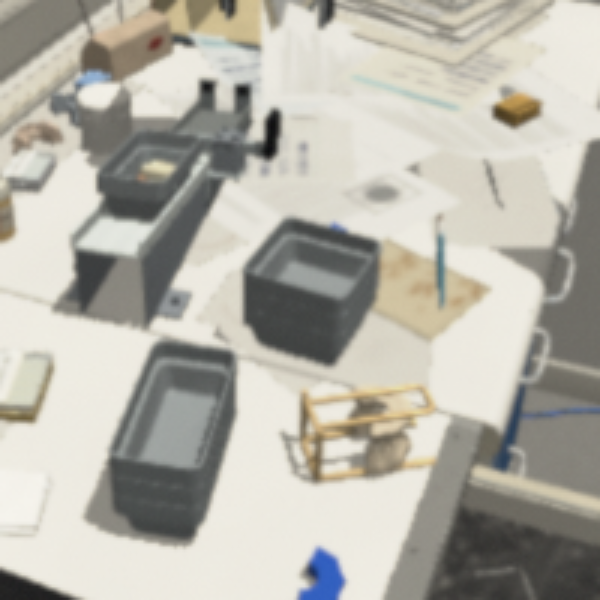

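View pics/d_top.png

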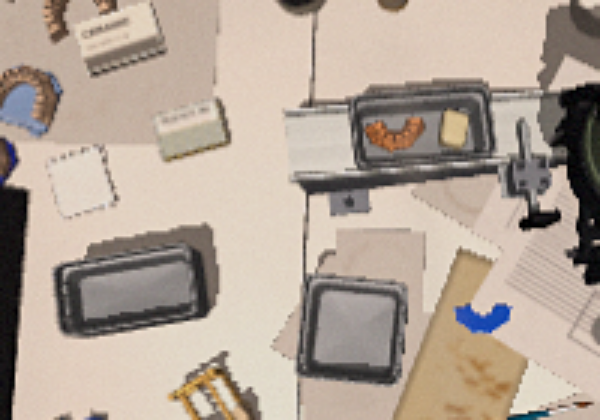

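The nested pan measures rim height ~85.5 in the top view (expected 86), level, with centre and yaw matching the stack to within 0.2 mm. Next I'll pinch the bolt grip plate and draw it.

```bash
python3 - <<'E'
from h import *
from workcell import *
np.set_printoptions(suppress=True,linewidth=180,precision=2)
st=lambda:(lambda s:print(round(s['time'],2),RS.T@(s['eef_pos']-O),RS.T@s['ft_force'],s['finger_gap']))(read_state())
movel(S2W(21,-93.5,80),max_speed=120)
r=movel(S2W(21,-93.5,46),max_speed=60,guard=8);print(r);st()
if not r:
    clamp();st()
    r=movel(S2W(21,-143,46),max_speed=50,guard=14);print(r);st()
    c=camera('scene');cv2.imwrite('pics/e_scene.png',cv2.resize(c['image'][100:240,210:350],None,fx=4,fy=4))
E
```

```text
False
15.93 [ 20.9  -93.4   46.03] [ 0.    0.66 -0.23] 85.5733766086375
16.59 [ 21.   -93.39  46.2 ] [-0.   -0.9   5.51] 11.140221145355373
True
17.43 [  21.27 -136.94   46.28] [ 1.71  4.09 -0.88] 10.711001051426004
```

View pics/e_scene.png

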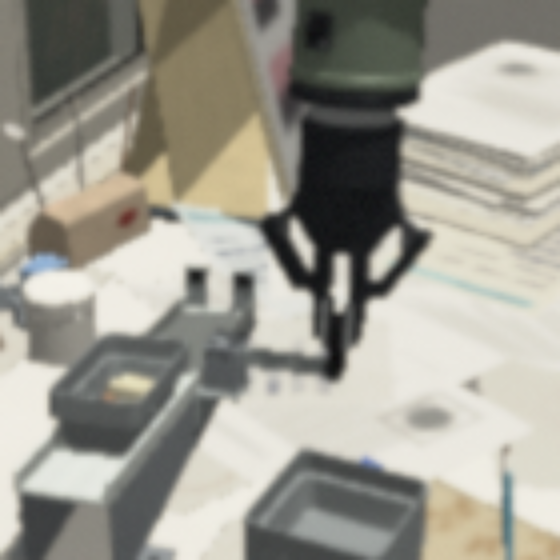

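The guard tripped 43.5 mm out, and the residual force is only about 4 N. I'll pull a little further, slowly, to confirm it is on its stop.

```bash
python3 - <<'E'
from h import *
from workcell import *
np.set_printoptions(suppress=True,linewidth=180,precision=2)
st=lambda:(lambda s:print(round(s['time'],2),RS.T@(s['eef_pos']-O),RS.T@s['ft_force'],s['finger_gap']))(read_state())
st()
r=movel(S2W(21,-145,46),max_speed=20,guard=18);print(r);st()
open_gripper();st()
movel(S2W(21,-138,130),max_speed=150)
T=tool(RS,1)
clamp()
movep(S2W(-172,0,130),T);st()
for n in('top','scene'):
    c=camera(n);pickle.dump(c,open(f'pics/{n}_f.pkl','wb'))
    cv2.imwrite(f'pics/f_{n}.png',cv2.resize(c['image'][120:260,200:340] if n=='scene' else c['image'][130:230,195:345],None,fx=4,fy=4))
E
```

```text
17.48 [  21.32 -136.95   46.27] [ 0.53  5.13 -0.34] 10.692467789164652
True
17.71 [  21.32 -136.93   46.27] [0.28 2.9  0.09] 10.429693919395689
18.42 [  21.25 -136.67   46.29] [ 0.25 -0.07  0.08] 85.40549612403454
20.83 [-170.84   -0.27  129.81] [ 0.35  0.21 -0.26] 0.07607390681828662
```

View pics/f_scene.png

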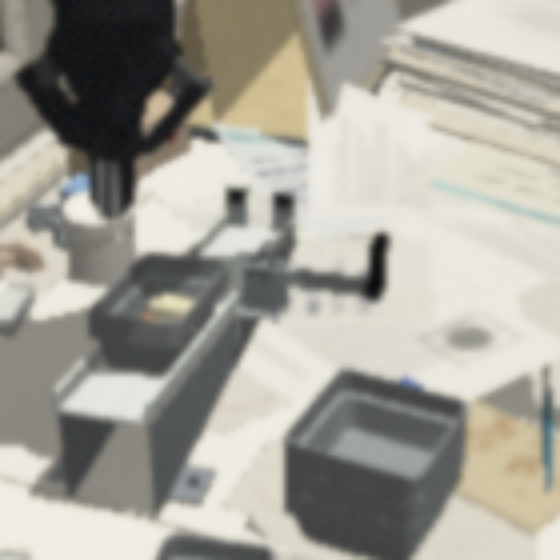

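View pics/f_top.png

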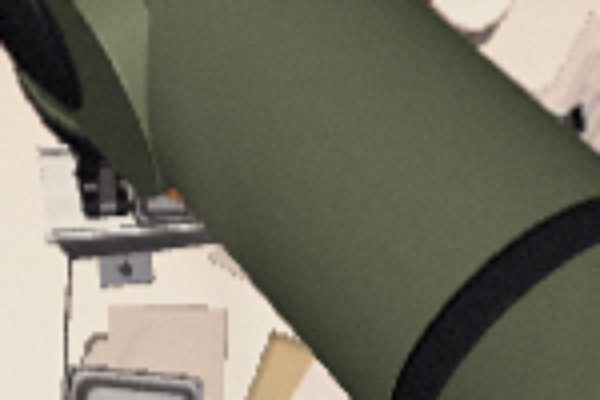

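```bash
python3 - <<'E'
from h import *
from workcell import *
np.set_printoptions(suppress=True,linewidth=180,precision=2)
for f in('scene0','scene_f'):
    S=(cloud(pickle.load(open(f'pics/{f}.pkl','rb')))-O)@RS
    m=(S[...,2]>45)&(S[...,2]<75)&(abs(S[...,0]-20)<30)&(S[...,1]<-70)&(S[...,1]>-170);g=S[m];print(f,len(g),np.percentile(g,[5,50,95],axis=0))
st=lambda:(lambda s:print(round(s['time'],2),RS.T@(s['eef_pos']-O),RS.T@s['ft_force'],s['finger_gap']))(read_state())
movel(S2W(-172,0,60),max_speed=150)
r=movel(S2W(-172,0,27),max_speed=60,guard=8);print(r);st()
if not r:
    r=movel(S2W(-125,0,27),max_speed=35,guard=6);print(r);st()
    c=camera('scene');cv2.imwrite('pics/g_scene.png',cv2.resize(c['image'][120:260,200:340],None,fx=4,fy=4))
E
```

```text
scene0 52 [[   9.61 -102.28   47.02]
 [  13.88  -98.42   58.5 ]
 [  35.84  -91.14   67.98]]
scene_f 48 [[  11.24 -144.71   45.96]
 [  14.73 -140.49   58.83]
 [  34.46 -133.88   68.24]]
False
22.25 [-172.14    0.09   27.05] [ 0.14 -1.07  0.8 ] 0.1325018946686284
False
23.74 [-125.14   -0.05   26.96] [-0.32 -0.06 -0.3 ] 0.3007873020100711
```

View pics/g_scene.png

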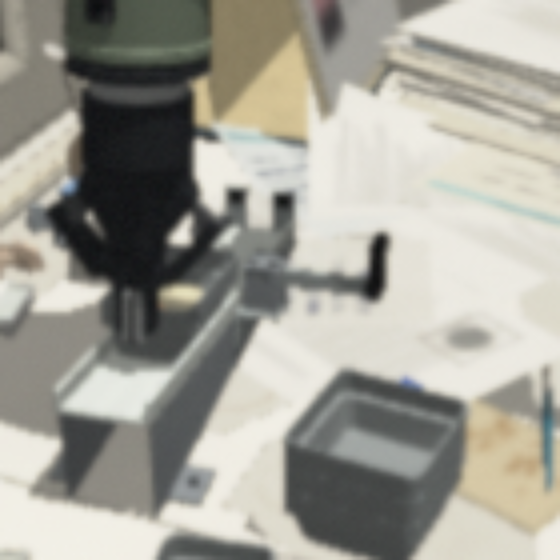

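The fingers are in contact behind the pan, and the bolt is out (scene depth puts the plate at about y −139). I'll push on down.

```bash
python3 - <<'E'
from h import *
from workcell import *
np.set_printoptions(suppress=True,linewidth=180,precision=2)
st=lambda:(lambda s:print(round(s['time'],2),RS.T@(s['eef_pos']-O),RS.T@s['ft_force'],s['finger_gap']))(read_state())
r=movel(S2W(-40,0,27),max_speed=40,guard=8);print(r);st()
c=camera('scene');cv2.imwrite('pics/h_scene.png',cv2.resize(c['image'][120:260,200:340],None,fx=4,fy=4))
if not r:
    r=movel(S2W(35,0,27),max_speed=40,guard=8);print(r);st()
if not r:
    r=movel(S2W(58,0,27),max_speed=15,guard=6);print(r);st()
c=camera('scene');cv2.imwrite('pics/i_scene.png',cv2.resize(c['image'][120:260,200:340],None,fx=4,fy=4))
E
```

```text
False
26.07 [-40.07  -0.01  26.98] [ 0.19 -0.72 -0.27] 0.08267704020076032
False
28.14 [34.98 -0.04 26.99] [-0.57  0.04  0.91] 0.08205935496818871
True
29.32 [54.28 -0.27 26.64] [-1.02  0.07  1.8 ] 0.0471035956524066
```

View pics/i_scene.png

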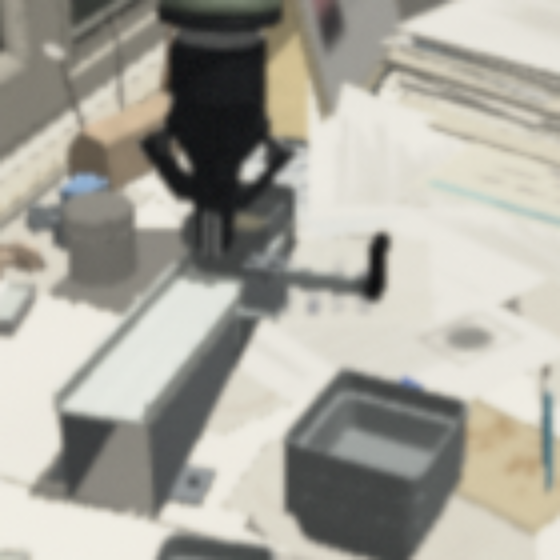

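```bash
python3 - <<'E'
from h import *
from workcell import *
np.set_printoptions(suppress=True,linewidth=180,precision=3)
st=lambda:(lambda s:print(round(s['time'],2),RS.T@(s['eef_pos']-O),RS.T@s['ft_force'],s['finger_gap']))(read_state())
movel(S2W(40,0,28),max_speed=40)
movel(S2W(40,0,130),max_speed=150)
T=tool(RS,1)
movep(S2W(20,-182,130),T);st()
for n in('top','scene'):
    c=camera(n);pickle.dump(c,open(f'pics/{n}_j.pkl','wb'))
    cv2.imwrite(f'pics/j_{n}.png',cv2.resize(c['image'][120:260,200:340] if n=='scene' else c['image'][130:230,195:345],None,fx=4,fy=4))
    S=(cloud(c)-O)@RS
    bx=(285,145,350,190) if n=='top' else (235,155,285,195)
    Q=S[bx[1]:bx[3],bx[0]:bx[2]].reshape(-1,3);Q=Q[~np.isnan(Q[:,0])]
    m=(abs(Q[:,2]-46)<7)&(Q[:,0]>40)&(Q[:,0]<200)&(abs(Q[:,1])<40);p=Q[m];
    if len(p)>20: print(n,len(p),*fit_rect(p[:,:2]),np.median(p[:,2]),p[:,0].min())
E
```

```text
31.48 [  20.124 -181.909  129.891] [ 0.578 -0.055 -0.234] 0.22237709344188544
top 203 [128.999  -0.33    0.004] 1.2232424078535817 (136.09487915039062, 69.26231384277344) 46.010125244988174 63.08094162306228
scene 113 [130.296  -2.424  -0.006] 1.8687559724470786 (136.57730102539062, 67.75756072998047) 42.902054937831444 60.242420955268905
```

View pics/j_scene.png

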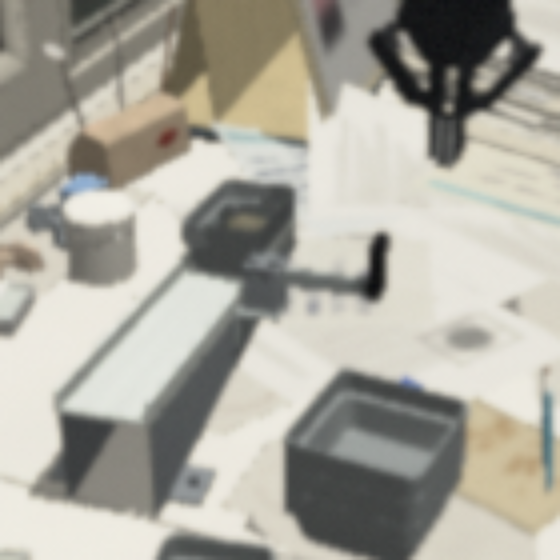

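View pics/j_top.png

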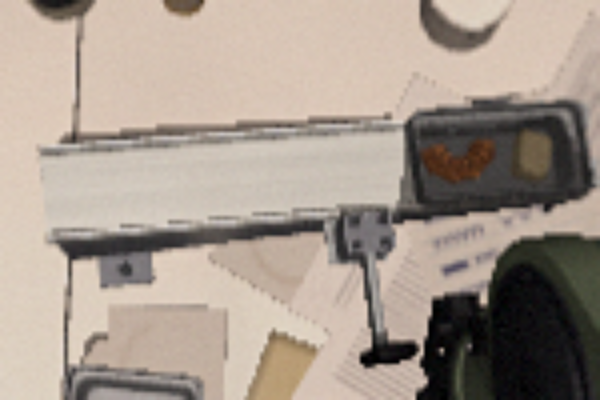

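The loaded pan is at the stop (rim x≈129 in my frame) with the orange bite and cream key inside, and the channel by the bolt is clear. My frame looks about 4 mm short in x, since the bolt plate also measured ~24 rather than 20. So the pan is at its true 125, flat between the guides. Now I'll push the bolt home.

```bash
python3 - <<'E'
from h import *
from workcell import *
np.set_printoptions(suppress=True,linewidth=180,precision=2)
st=lambda:(lambda s:print(round(s['time'],2),RS.T@(s['eef_pos']-O),RS.T@s['ft_force'],s['finger_gap']))(read_state())
movel(S2W(23,-182,46),max_speed=120);st()
r=movel(S2W(23,-128,46),max_speed=50,guard=10);print(r);st()
if not r:
    r=movel(S2W(23,-92,46),max_speed=20,guard=12);print(r);st()
r=movel(S2W(23,-92,46),max_speed=15,guard=20);print(r);st()
E
```

```text
32.42 [  22.91 -181.62   46.4 ] [-0.51  0.05  1.1 ] 0.24915614785852083
False
33.66 [  23.05 -128.06   46.05] [-0.16  0.04  0.24] 0.11120706108824086
True
34.66 [  23.03 -110.76   45.52] [-0.35 -1.34  0.97] -0.15349710227599642
True
35.1 [  23.14 -110.89   45.02] [ 0.17 -1.12  0.35] -0.13265548537921115
```

```bash
python3 - <<'E'
from h import *
from workcell import *
np.set_printoptions(suppress=True,linewidth=180,precision=3)
st=lambda:(lambda s:print(round(s['time'],2),RS.T@(s['eef_pos']-O),RS.T@s['ft_force'],s['finger_gap']))(read_state())
movel(S2W(23,-150,46),max_speed=80);movel(S2W(23,-160,170),max_speed=150)
movep([420,-200,300],tool(RS,1));st()
for n in('top','scene'):
    c=camera(n);pickle.dump(c,open(f'pics/{n}_k.pkl','wb'))
    cv2.imwrite(f'pics/k_{n}.png',cv2.resize(c['image'][120:330,200:340] if n=='scene' else c['image'][130:270,120:350],None,fx=3,fy=3))
    S=(cloud(c)-O)@RS
    bx=(285,145,350,190) if n=='top' else (235,155,285,195)
    Q=S[bx[1]:bx[3],bx[0]:bx[2]].reshape(-1,3);Q=Q[~np.isnan(Q[:,0])]
    m=(abs(Q[:,2]-46)<7)&(Q[:,0]>40)&(Q[:,0]<200)&(abs(Q[:,1])<40);p=Q[m];print(n,len(p),*fit_rect(p[:,:2]),np.median(p[:,2]))
    m=(S[...,2]>45)&(S[...,2]<75)&(abs(S[...,0]-20)<30)&(S[...,1]<-70)&(S[...,1]>-170);g=S[m];print('grip',len(g),np.percentile(g,[5,50,95],axis=0))
    m=(S[...,2]>22)&(S[...,2]<42)&(abs(S[...,0]-23)<8)&(S[...,1]>-30)&(S[...,1]<25);g=S[m]; print('bar tip y',len(g),g[:,1].max() if len(g) else None)
    S=(cloud(pickle.load(open(f'pics/{n}0.pkl','rb')))-O)@RS
    m=(S[...,2]>45)&(S[...,2]<75)&(abs(S[...,0]-20)<30)&(S[...,1]<-70)&(S[...,1]>-170);g=S[m];print('grip at start',len(g),np.percentile(g,[5,50,95],axis=0))
    m=(S[...,2]>22)&(S[...,2]<42)&(abs(S[...,0]-23)<8)&(S[...,1]>-30)&(S[...,1]<25);g=S[m]; print('bar tip y at start',len(g),g[:,1].max() if len(g) else None)
E
```

```text
37.46 [ 151.007 -227.2    271.446] [-0.102  0.218 -0.935] -0.180458351129728
top 209 [128.988  -0.3    -0.001] 1.2965655654635417 (161.55178833007812, 72.49082946777344) 45.558685575863635
grip 63 [[  9.393 -96.697  51.319]
 [ 22.838 -92.332  68.442]
 [ 36.308 -86.07   71.27 ]]
bar tip y 46 3.808197189127441
grip at start 60 [[   9.976 -100.527   47.377]
 [  21.371  -96.646   68.244]
 [  35.025  -90.028   71.881]]
bar tip y at start 42 0.38637254779876257
scene 111 [129.394  -2.103  -0.002] 1.804123089244795 (137.40159606933594, 68.02288055419922) 42.66952715197182
grip 50 [[ 10.924 -98.571  46.233]
 [ 14.299 -94.705  58.884]
 [ 37.617 -88.118  67.635]]
bar tip y 43 2.729502621298642
grip at start 52 [[   9.609 -102.275   47.018]
 [  13.877  -98.421   58.504]
 [  35.845  -91.142   67.976]]
bar tip y at start 12 -3.4080205045966143
```

View pics/k_scene.png

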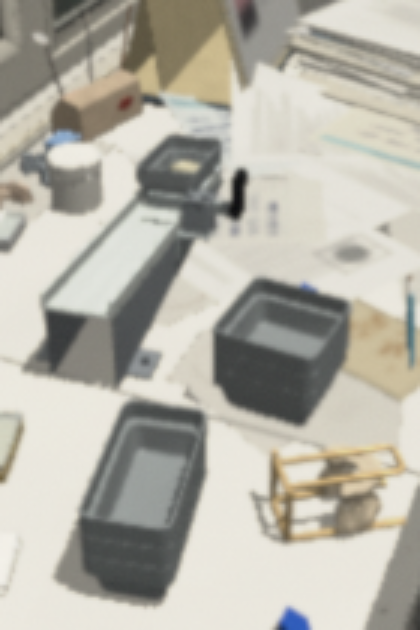

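View pics/k_top.png

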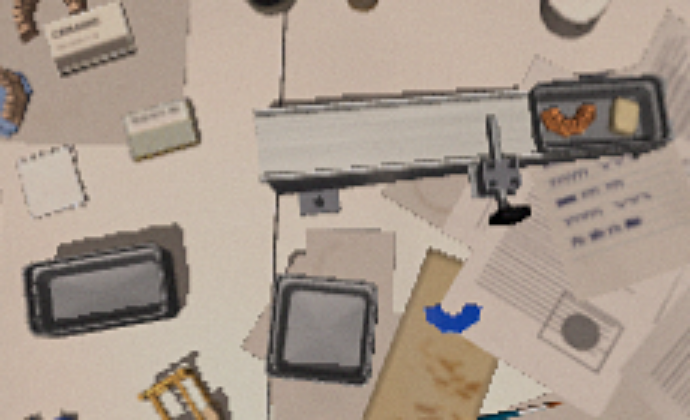

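```bash
python3 - <<'E'
from workcell import *
wait(0.5);finish_job();print(read_state()['time'])
E
```

```text
the job is handed in; nothing more can be done
the job is handed in; nothing more can be done
```

The job is done and handed in at about 38 s on the robot clock, with every step carried out in the order asked; no verdict is reported.

- **Empty pan:** I gripped it by the rim band and nested it in the stack of long pans. Its rim is 85.4 mm (top) / 83.3 mm (scene) over the bench, where 86 was expected. It is level, and its centre and yaw match the stack to within about 0.2 mm.
- **Bolt drawn:** I pinched the grip plate and pulled until it hit its stop; a second, slower pull stopped at the same place.
- **Loaded pan:** I pushed it down between the guides with closed fingers until the end stop pushed back. The orange bite and the cream key are both still in it in the last pictures.
- **Bolt returned:** I pushed it in until it stopped. The top camera puts the plate at about y −92 mm and the bar tip at +3.8 mm, which is fully home. The scene camera reads about 1 to 2.5 mm off that, within its usual bias.

**Disagreements in the checks:**
- **Frame offset:** the loaded pan reads about x +129 mm in my slide frame instead of +125. I put this down to my frame being 3–4 mm off along x, because the bolt plate is shifted the same way. It also means the empty pan had probably been standing a few mm short of the stop.
- **Bolt start position:** the bolt seems to have started about 4 mm short of home, so drawing it took about 43 mm rather than 46.
- **Not seen directly:** the pan's contact with the stop cheeks is hidden in the pictures, so I judged it from the contact force and the position.

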